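# Pin the round blank on the circle jig

### The job

Take the red-handled pivot pin out of its wooden block, put it through the bore of the round plywood blank and feel for the jig's hidden pivot hole underneath, sliding the blank about with the pin until the pin drops in. Seat the pin fully home, its shoulder down on the blank, and let go of it. Keep the blank lying flat on the jig, never lifted or tipped, and leave the nail jar and the sanding block where they are.

Things in the scene. Friction and masses are not known exactly. Their poses are not given: they have to be found in the camera images.
- pin_grip (a point): middle of the pivot pin's red handle, the place to grasp: a round upright cylinder 20 mm across, 40 mm tall. Below it a steel shoulder 26 mm across, 4 mm thick, then a 12 mm steel shank, 34 mm long. This point is 58 mm above the tip, 24 mm above the shoulder's underside, 20 mm below the top; z axis up the pin. Pin 78 mm tall, about 120 g
- pin_shoulder (a point): centre of the underside of the pin's shoulder, on its axis, 34 mm above the tip; z axis up. The shank's last 4 mm taper to a nose 7.6 mm across at the tip. A pin through the bore first stands on the solid jig, shoulder about 16 mm above the blank; moved sideways it drags the blank along (a few N more the harder it presses); over the pivot hole it can sink until the shoulder meets the blank
- pin_block: fixed wooden block on the bench, 58 x 110 mm, 45 mm high, origin at the centre of its underside, long side along its y. At the start the pin stands loose in its middle hole, shank 34 mm deep, shoulder resting on the block's top; lift it straight up
- blank_bore (a point): centre of the blank's bore at the level of its top face, 135 mm above the bench; z axis up. The blank is a loose plywood disc, 170 mm in diameter, 18 mm thick, about 0.3 kg, with a 14 mm bore straight through its middle. It lies flat on the circle jig, a fixed wooden board 190 x 190 mm, its top 117 mm above the bench
- blank: the blank; origin at the centre of its underside, on the bore's axis. Hidden under it in the jig is the pivot hole: vertical, blind, 15 mm in diameter, 21 mm deep. At the start the hole's axis lies within 17 mm (horizontally) of the bore's axis, in any direction; where it lies is not reported and must be felt for
- disc_top (a point): highest point of the sanding disc, 194 mm above the bench. The green sander is off and fixed; its disc (178 mm across) is an upright wall behind the blank, away from the robot. x axis: normal of the disc, away from the blank; z up. The guard behind rises to 203 mm. On the jig's left side (this point's +y) a red C clamp stands up to 220 mm, about 120 mm from the jig's middle
- jar_mid (a point): bystander: middle of a glass jar of nails with a yellow lid, 70 mm across, 97 mm tall, on the bench to the right of the sander
- sanding_block_mid (a point): bystander: middle of a brown sanding block 70 x 110 x 27 mm, lying on the bench to the left of the sander

How it is judged:
By the outcome, as a careful person would: the job done as asked, in the order asked, and still so for the second after the job is handed in, with the robot touching nothing.
It also fails if it takes over 72 s, if anything falls off the work surface, if the arm or the gripper's body presses on something with over 40 N, if the wrist force passes 120 N, or if a joint passes its speed limit or range.

### The arm

A 6-joint arm with a two-finger parallel gripper is mounted at the origin on a cart in front of the work surface, level with it; the furniture and walls round the work are solid. World frame = base frame: x ahead of the robot, y to its left, z up, the work surface at z = 0. Lengths are in m, angles in rad, forces in N, time in s.
With the tool pointing down it reaches from about 0.35 to 0.975 m from the base axis. Payload 4.9 kg.
Tool frame: the origin (TCP) lies midway between the tips of the shut fingers; the grasp point (between the pads) lies 19 mm behind it; z points along the fingers, y is the line along which they close (so a half turn about z gives the same grasp; the last joint's range is limited). The gripper opens to 85 mm and grips with 20 to 120 N. Pads are 22 mm wide; open, the fingers measure 114 mm over their backs; the gripper's body (76 mm by 85 mm) begins 54 mm behind the grasp point. The pads swing forward as they close: fully open they stand 13 mm farther back than shut.
Start: joints at [1.078, 0.053, 1.613, -0, 1.476, -0.119], TCP at [0.228, 0.582, 0.231] pointing down, gripper open.
Joint ranges: [-3.01, 3.01], [-1.01, 2.22], [0.06, 2.58], [-1.02, 4.17], [0.09, 2.62], [-3.14, 3.14]. Speed limits (rad/s): [2.57, 2.57, 3.14, 3.14, 3.14, 3.14].

### API

Orientations are given as a unit quaternion [w, x, y, z].
In Python, from plant import state, grab_frame, job_done, cut_out, place_of gives the robot as it stands.
- The arm moves only by the tool jog_arm, never from a script. Its argument "motion" is text: rows parted by semicolons, each of 7 numbers parted by spaces: the opening in per cent of the stroke, from 0 (shut) to 100 (fully open), then the shift along the tool's x, y, z as a fraction of full scale, then the turn, a rotation vector about the tool's x, y, z as a fraction of full scale. A call has exactly 5 rows; each row is the pose to reach, as a shift and turn from the pose commanded when the call began, along the tool's axes at that moment; what a row does not reach only later rows make up. Full scale, the value 1, is 50 cm for a shift and 1.5 rad for a turn. A row lasts 1/8 s, in which the tool goes at most 62.5 mm and 10.7 degrees, less where a joint would pass 70% of its speed; a pose out of reach is approached as far as the arm can. A call with a number of a shift or a turn outside -1 to 1 is refused whole. A call with a gripper value outside its range is refused whole. The fingers move at their own pace and stop on an object; the grip force is fixed at half the most. Time passes only in rows, so rows that repeat a pose let the fingers close, or fill a call up. It gives the time, the measured TCP pose, the force, the opening and the grip force at its end, in the units of the state.
- state(): the state, without advancing time (a new reading comes with each control period).
- grab_frame(name): name is "scene" or "top" or "wrist"; returns a dict with "color" (400x640x3 uint8, red, green, blue), "range_z" (400x640 float32, m along the optical axis (not along the pixel's ray), 0 where there is no reading), "intrinsics" (3x3 intrinsics, pixels), "k1" (the pictures are not rectified: a ray, as slopes to the right and down, at radius r is drawn at 1 + k1 r^2 times it, then the intrinsics apply), "world_from_camera" (4x4, takes a point from camera to world coordinates). Camera axes: x right, y up, looking along -z (the intrinsics and any distortion apply to the point x, -y, -z); pixel columns grow to the right and rows downward; lengths in m; the calibration is good to about 2 mm. A picture is of the moment at which its call begins.
- job_done(): hands the job in; it is judged then, once.
Trained networks look in the newest picture that a camera, given by its name, has taken for a name from the list of things; names that differ only in an ending like _2 or _b are one class to them, and where a whole thing is asked for, a point or a joint stands for the part that bears it (a point fixed in the world has none). Each returns a list of dicts, best first, with "p" (0 to 1); they miss things now and then, are a little off and sometimes report something else, mostly with a low value. They report only what shows in the picture. A call takes as long as a camera call.
- cut_out(camera, thing): "pixels" (400x640 bool, what is visible of it).
- place_of(camera, thing): "at" ([x, y, z] in m, in world coordinates, good to about 4 mm: a listed point, or the origin of a listed thing).
The state is a dict: "time": time; "joint_pos": joint angles; "joint_vel": joint speeds; "joint_efforts": joint torques, N m; "tool_pos": TCP position; "tool_rot": TCP orientation; "contact_force": force on the tool from outside, world axes, zero at the start; "ft_torque": the same for the moment, N m; "gripper_width": opening from 0.0 (shut) to 1.0 (fully open); "grasp_force": force on a finger pad.
Only numpy, scipy, OpenCV 4.12 (cv2) and the standard library are available. Lean on these libraries where they do the work, as an engineer would, in place of code of your own. Each camera call takes 0.05 s, during which the arm holds its last target. There are 200 camera calls.

## Working session

There is one attempt and no reset: what is moved stays moved. The work goes in short steps, Python scripts to look and compute and a tool call to move; the robot and the scene stay as the last step left them, time stands still between calls to the robot, and variables do not carry over. Pictures are saved under pics/ and viewed, at most 10 in all, crops included, and the job is handed in when it is done.

Besides the shell and the picture viewer there is one more tool, called after "Request:" as name(argument=value, ...) on one line, values as JSON. jog_arm: Moves the arm, as the interface text tells. Shift numbers are shares of 50 cm and turn numbers shares of 1.5 rad, none past 1 either way. Its arguments: {"type":"object","properties":{"motion":{"type":"string"}},"required":["motion"]}

```bash
mkdir -p pics; ls
cat > h.py <<'E'
import numpy as np, cv2
from plant import *
from scipy.spatial.transform import Rotation as R
def rot(q): return R.from_quat([q[1],q[2],q[3],q[0]]).as_matrix()
def shift(target):
    s=state(); return (rot(s["tool_rot"]).T@(np.array(target)-s["tool_pos"]))/0.5
def cloud(f):
    K=np.array(f["intrinsics"]);h,w=f["range_z"].shape
    u,v=np.meshgrid(np.arange(w),np.arange(h))
    p=np.stack([(u-K[0,2])/K[0,0],(v-K[1,2])/K[1,1]],-1).astype(float)
    q=p.copy()
    for _ in range(8): q=p/(1+f["k1"]*(q**2).sum(-1,keepdims=True))
    z=f["range_z"][...,None]
    c=np.concatenate([q[...,:1]*z,-q[...,1:]*z,-z],-1)
    T=np.array(f["world_from_camera"]); return c@T[:3,:3].T+T[:3,3]
E
python3 - <<'E'
from h import *
np.set_printoptions(precision=4,suppress=True)
s=state(); print(s["time"],s["tool_pos"],s["tool_rot"],rot(s["tool_rot"]),s["contact_force"])
for c in ("top","scene"):
    f=grab_frame(c); cv2.imwrite(f"pics/{c}0.png",f["color"][...,::-1]); print(c,np.array(f["world_from_camera"])[:3,3])
    P=cloud(f)
    for n in ("pin_grip","pin_shoulder","pin_block","blank_bore","blank","disc_top","jar_mid","sanding_block_mid"):
        print(n,[(np.round(d["at"],4),round(d["p"],2)) for d in place_of(c,n)[:2]])
    for n in ("pin_grip","blank"):
        m=cut_out(c,n)
        if m:
            k=m[0]["pixels"]&(f["range_z"]>0); q=P[k]; print(n,k.sum(),q.min(0),q.max(0),np.median(q,0))
E
```

```text
pics
0.0 [0.2279 0.5813 0.2301] [-0.0003  0.1858  0.9826 -0.001 ] [[-0.9309  0.3651 -0.001 ]
 [ 0.3651  0.9309 -0.0018]
 [ 0.0002 -0.0021 -1.    ]] [-0.5482  0.2659 -0.3493]
top [0.2386 0.0165 1.436 ]
pin_grip [(array([ 0.4384, -0.3541,  0.0707]), 0.45), (array([0.5595, 0.4214, 0.0104]), 0.32)]
pin_shoulder [(array([ 0.438 , -0.3524,  0.0413]), 0.47)]
pin_block [(array([ 0.4369, -0.3525,  0.0031]), 0.88), (array([ 0.436 , -0.3531,  0.0394]), 0.59)]
blank_bore []
blank [(array([0.4688, 0.0961, 0.1382]), 0.7), (array([0.4724, 0.0913, 0.1131]), 0.61)]
disc_top [(array([0.6025, 0.049 , 0.1951]), 0.88), (array([0.4687, 0.0961, 0.1365]), 0.64)]
jar_mid [(array([ 0.6894, -0.2587,  0.0519]), 0.9)]
sanding_block_mid [(array([0.5583, 0.4194, 0.0108]), 0.69)]
pin_grip 33 [ 0.4272 -0.3547  0.0543] [ 0.4431 -0.3403  0.0931] [ 0.4351 -0.3455  0.0839]
blank 1992 [0.3865 0.0085 0.1005] [0.5547 0.1805 0.1446] [0.4695 0.0931 0.1356]
scene [-0.1067 -0.5976  0.8481]
pin_grip [(array([ 0.4364, -0.3519,  0.0722]), 0.59)]
pin_shoulder [(array([ 0.4373, -0.3551,  0.0461]), 0.63)]
pin_block [(array([ 0.4327, -0.3528,  0.0028]), 0.64)]
blank_bore [(array([0.4711, 0.0906, 0.134 ]), 0.73)]
blank []
disc_top [(array([0.596 , 0.0493, 0.1949]), 0.85)]
jar_mid [(array([ 0.6914, -0.2642,  0.0474]), 0.95)]
sanding_block_mid [(array([0.5661, 0.4196, 0.0109]), 0.64), (array([ 0.4342, -0.3551,  0.0484]), 0.19)]
pin_grip 172 [ 0.4236 -0.3638  0.0459] [ 0.4456 -0.3422  0.0932] [ 0.43   -0.3546  0.0727]
blank 2120 [0.3855 0.0056 0.1174] [0.5555 0.1921 0.1413] [0.4606 0.0805 0.1365]
```

View pics/top0.png

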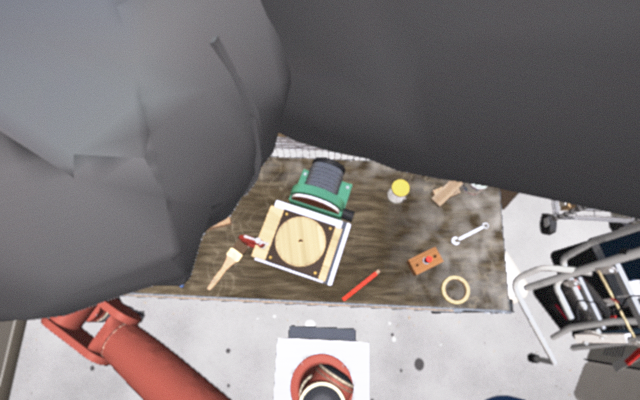

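View pics/scene0.png

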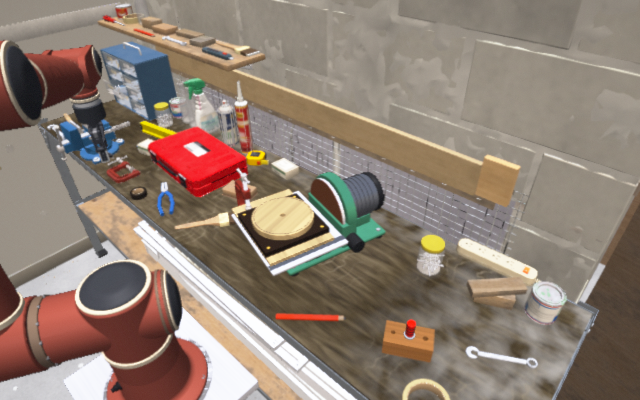

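The top picture shows the blank at about (302,241), the pin in its block at (428,259), the sander at (320,190) and the jar at (399,190). This agrees with the network. I'll start moving, squaring the tool to the world axes on the way.

Request:
jog_arm(motion="100 -0.11 -0.065 -0.1 0 0 -0.1; 100 -0.22 -0.13 -0.14 0 0 -0.2; 100 -0.33 -0.2 -0.14 0 0 -0.249; 100 -0.44 -0.265 -0.14 0 0 -0.249; 100 -0.54 -0.327 -0.14 0 0 -0.249")

```text
time: 1.72
tool_pos: [0.4081, 0.3464, 0.3017]
tool_rot: [0.001, -0.0, 1.0, 0.0]
contact_force: [0.7, 0.8, -0.7]
gripper_width: 1.0
grasp_force: 0.0
```

Request:
jog_arm(motion="100 0 -0.12 0 0 0 0; 100 0 -0.24 0 0 0 0; 100 0 -0.36 0 0 0 0; 100 0 -0.48 0 0 0 0; 100 0 -0.6 0 0 0 0")

```text
time: 2.35
tool_pos: [0.4066, 0.0462, 0.3014]
tool_rot: [0.001, -0.0, 1.0, -0.0]
contact_force: [1.0, -0.2, -1.1]
gripper_width: 1.001
grasp_force: 0.0
```

Request:
jog_arm(motion="100 0 -0.12 0 0 0 0; 100 -0.02 -0.24 0.02 0 0 0; 100 -0.02 -0.36 0.08 0 0 0; 100 -0.02 -0.48 0.14 0 0 0; 100 -0.02 -0.6 0.2 0 0 0")

```text
time: 2.98
tool_pos: [0.4166, -0.2418, 0.2069]
tool_rot: [0.001, 0.0, 1.0, -0.0]
contact_force: [1.1, 0.4, 1.0]
gripper_width: 1.008
grasp_force: 0.0
```

Request:
jog_arm(motion="100 0 -0.04 0 0 0 0; 100 0 -0.08 0 0 0 0; 100 0 -0.08 0 0 0 0; 100 0 -0.08 0 0 0 0; 100 0 -0.08 0 0 0 0")

```text
time: 3.6
tool_pos: [0.4173, -0.2789, 0.2079]
tool_rot: [0.0, -0.001, 1.0, -0.0]
contact_force: [0.2, -0.3, 0.3]
gripper_width: 1.002
grasp_force: 0.0
```

Run:
```python
from h import *
np.set_printoptions(precision=4,suppress=True)
s=state(); print(s["time"],s["tool_pos"],s["tool_rot"])
for c in ("wrist","top","scene"):
    f=grab_frame(c); P=cloud(f)
    if c!="scene": cv2.imwrite(f"pics/{c}1.png",f["color"][...,::-1])
    for n in ("pin_grip","pin_shoulder","blank_bore","blank"):
        print(c,n,[(np.round(d["at"],4),round(d["p"],2)) for d in place_of(c,n)[:2]])
    hsv=cv2.cvtColor(f["color"],cv2.COLOR_RGB2HSV)
    red=(hsv[...,1]>150)&((hsv[...,0]<8)|(hsv[...,0]>172))&(np.hypot(P[...,0]-.436,P[...,1]+.353)<.03)&(P[...,2]>.055)&(P[...,2]<.1)
    q=P[red]; print(c,red.sum(), q.min(0) if len(q) else 0,q.max(0) if len(q) else 0)
    t=q[q[:,2]>.083]; print(len(t), t.mean(0) if len(t) else 0)
```

```text
3.6 [ 0.4173 -0.2789  0.2079] [ 0.0004 -0.0006  1.     -0.0003]
wrist pin_grip [(array([ 0.4399, -0.3563,  0.0677]), 0.68), (array([ 0.439 , -0.3527,  0.0407]), 0.6)]
wrist pin_shoulder [(array([ 0.4376, -0.3521,  0.0416]), 0.63)]
wrist blank_bore [(array([ 0.4402, -0.3529,  0.0685]), 0.48)]
wrist blank []
wrist 526 [ 0.4247 -0.3601  0.0552] [ 0.4434 -0.3417  0.092 ]
348 [ 0.4335 -0.3506  0.0895]
top pin_grip []
top pin_shoulder []
top blank_bore [(array([0.466 , 0.0948, 0.1369]), 0.63)]
top blank [(array([0.4669, 0.0914, 0.1168]), 0.68), (array([ 0.688 , -0.2576,  0.0519]), 0.65)]
top 0 0 0
0 0
scene pin_grip [(array([ 0.4362, -0.3513,  0.0695]), 0.47)]
scene pin_shoulder [(array([ 0.4376, -0.3554,  0.0464]), 0.71), (array([0.5967, 0.0498, 0.196 ]), 0.7)]
scene blank_bore []
scene blank [(array([0.4703, 0.0921, 0.1165]), 0.63)]
scene 131 [ 0.4258 -0.3613  0.0552] [ 0.4448 -0.3422  0.094 ]
71 [ 0.4348 -0.3521  0.0896]
```

Request:
jog_arm(motion="100 -0.038 -0.1 0 0 0 0; 100 -0.038 -0.146 0.05 0 0 0; 100 -0.038 -0.146 0.13 0 0 0; 100 -0.038 -0.146 0.22 0 0 0; 100 -0.038 -0.146 0.306 0 0 0")

```text
time: 4.97
tool_pos: [0.4358, -0.3529, 0.053]
tool_rot: [0.0, 0.0, 1.0, -0.0]
contact_force: [0.7, 0.0, -0.2]
gripper_width: 0.999
grasp_force: 0.0
```

Request:
jog_arm(motion="100 0 0 0 0 0 0; 0 0 0 0 0 0 0; 0 0 0 0 0 0 0; 0 0 0 0 0 0 0; 0 0 0 0 0 0 0")

```text
time: 5.6
tool_pos: [0.4366, -0.3534, 0.0559]
tool_rot: [0.001, 0.0, 1.0, -0.001]
contact_force: [-0.4, 0.6, 4.3]
gripper_width: 0.214
grasp_force: 58.4
```

Request:
jog_arm(motion="0 0 0 -0.04 0 0 0; 0 0 0 -0.1 0 0 0; 0 0 0 -0.2 0 0 0; 0 0 0 -0.3 0 0 0; 0 0 0 -0.36 0 0 0")

```text
time: 6.22
tool_pos: [0.4363, -0.3533, 0.239]
tool_rot: [0.001, 0.0, 1.0, -0.002]
contact_force: [0.7, 0.0, -0.7]
gripper_width: 0.217
grasp_force: 59.0
```

Run:
```python
from h import *
np.set_printoptions(precision=4,suppress=True)
s=state(); print(s["time"],s["tool_pos"],s["tool_rot"],s["contact_force"],s["gripper_width"],s["grasp_force"])
f=grab_frame("wrist"); P=cloud(f); cv2.imwrite("pics/w2.png",f["color"][...,::-1])
for c in ("wrist","scene"):
  for n in ("pin_grip","pin_shoulder"):
    if c=="scene": f2=grab_frame("scene")
    print(c,n,[(np.round(d["at"],4),round(d["p"],2)) for d in place_of(c,n)[:2]])
cv2.imwrite("pics/s2.png",cv2.resize(f2["color"][200:400,320:560,::-1],None,fx=3,fy=3))
```

```text
6.225 [ 0.4363 -0.3533  0.239 ] [ 0.0015  0.0001  1.     -0.0017] [ 0.6645  0.0392 -0.6633] 0.21705499838866182 59.03846740722656
wrist pin_grip [(array([ 0.4377, -0.3553,  0.252 ]), 0.55)]
wrist pin_shoulder [(array([ 0.4357, -0.3513,  0.224 ]), 0.62)]
scene pin_grip [(array([ 0.4342, -0.3524,  0.2506]), 0.65)]
scene pin_shoulder [(array([ 0.4346, -0.3519,  0.2228]), 0.47)]
```

View pics/w2.png

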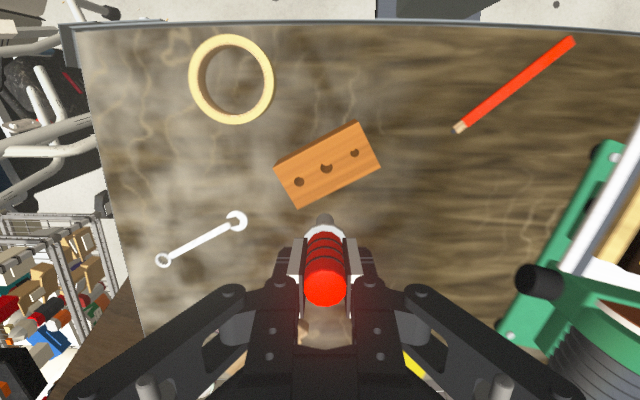

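View pics/s2.png

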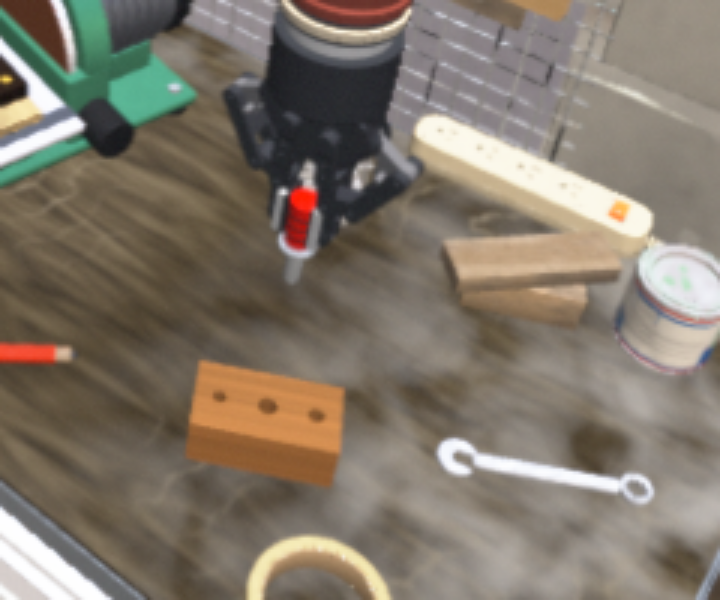

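The pin is held upright, with its nose at (325,215) in the wrist picture, and the block is left empty. Next I'll go over the blank.

Request:
jog_arm(motion="0 0 0.12 0 0 0 0; 0 -0.01 0.24 0 0 0 0; 0 -0.02 0.36 0 0 0 0; 0 -0.03 0.48 0 0 0 0; 0 -0.04 0.56 0 0 0 0")

```text
time: 7.2
tool_pos: [0.4549, -0.0702, 0.2323]
tool_rot: [-0.001, -0.001, 1.0, 0.001]
contact_force: [0.3, -0.1, -1.3]
gripper_width: 0.216
grasp_force: 59.3
```

Request:
jog_arm(motion="0 -0.01 0.12 0 0 0 0; 0 -0.026 0.24 0 0 0 0; 0 -0.026 0.332 0 0 0 0; 0 -0.026 0.332 0.02 0 0 0; 0 -0.026 0.332 0.04 0 0 0")

```text
time: 7.82
tool_pos: [0.4683, 0.0929, 0.2123]
tool_rot: [-0.001, -0.0, 1.0, -0.0]
contact_force: [-0.0, -0.1, -2.0]
gripper_width: 0.215
grasp_force: 59.4
```

Run:
```python
from h import *
np.set_printoptions(precision=4,suppress=True)
s=state(); print(s["time"],s["tool_pos"],s["tool_rot"],s["contact_force"],s["gripper_width"],s["grasp_force"])
for c in ("wrist","scene","top"):
  f=grab_frame(c); P=cloud(f); cv2.imwrite(f"pics/{c}3.png",f["color"][...,::-1])
  for n in ("pin_grip","pin_shoulder","blank_bore","blank"):
    print(c,n,[(np.round(d["at"],4),round(d["p"],2)) for d in place_of(c,n)[:2]])
  m=cut_out(c,"blank")
  if m:
    q=P[m[0]["pixels"]&(abs(P[...,2]-.135)<.004)]
    if len(q): print(c,len(q),q.min(0),q.max(0), q.mean(0), cv2.minEnclosingCircle(q[:,:2].astype(np.float32)))
```

```text
7.825 [0.4683 0.0929 0.2123] [-0.0013 -0.      1.     -0.0003] [-0.0268 -0.1449 -1.9634] 0.21544460709472824 59.37393844127655
wrist pin_grip [(array([0.4678, 0.0929, 0.2258]), 0.8)]
wrist pin_shoulder []
wrist blank_bore [(array([0.4695, 0.0964, 0.139 ]), 0.69)]
wrist blank [(array([0.4718, 0.0942, 0.1177]), 0.7)]
wrist 28068 [0.3846 0.0083 0.131 ] [0.5366 0.1767 0.1387] [0.4499 0.0923 0.136 ] ((0.46942195296287537, 0.09181961417198181), 0.08536912500858307)
scene pin_grip [(array([0.4688, 0.0925, 0.2284]), 0.68)]
scene pin_shoulder [(array([0.4691, 0.0928, 0.206 ]), 0.66), (array([0.4719, 0.0937, 0.1156]), 0.33)]
scene blank_bore []
scene blank [(array([0.471 , 0.0932, 0.1195]), 0.85)]
scene 1837 [0.3862 0.0052 0.131 ] [0.5563 0.1761 0.139 ] [0.4655 0.086  0.1364] ((0.4721778929233551, 0.09018033742904663), 0.08722449839115143)
top pin_grip []
top pin_shoulder []
top blank_bore [(array([0.4669, 0.0944, 0.1334]), 0.77)]
top blank [(array([0.4681, 0.0889, 0.1148]), 0.86)]
```

View pics/wrist3.png

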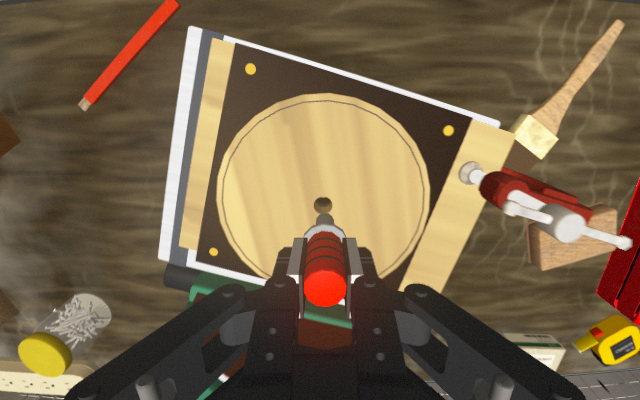

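Bore at (323,205), pin nose just below it at about (325,216). I'll get both by ray/plane intersection.

```bash
cat >> h.py <<'E'
def onplane(f,u,v,z):
    K=np.array(f["intrinsics"]); p=np.array([(u-K[0,2])/K[0,0],(v-K[1,2])/K[1,1]]); q=p.copy()
    for _ in range(8): q=p/(1+f["k1"]*(q@q))
    T=np.array(f["world_from_camera"]); d=T[:3,:3]@np.array([q[0],-q[1],-1.]); return T[:3,3]+d*(z-T[2,3])/d[2]
def project(f,w):
    K=np.array(f["intrinsics"]);T=np.array(f["world_from_camera"]);c=T[:3,:3].T@(np.array(w)-T[:3,3]); q=np.array([c[0],-c[1]])/-c[2]
    q=q*(1+f["k1"]*(q@q)); return K[0,0]*q[0]+K[0,2],K[1,1]*q[1]+K[1,2]
E
python3 - <<'E'
from h import *
np.set_printoptions(precision=4,suppress=True)
f=grab_frame("wrist"); im=f["color"]; s=state()
g=im[180:240,290:360].copy(); cv2.imwrite("pics/crop3.png",cv2.resize(g[...,::-1],None,fx=8,fy=8,interpolation=cv2.INTER_CUBIC))
for w in ([.469,.093,.135],[.476,.093,.135],[.462,.093,.135],list(s["tool_pos"][:2])+[s["tool_pos"][2]-.045],list(s["tool_pos"][:2])+[s["tool_pos"][2]-.011]): print(w,(np.array(project(f,w))-[290,180])*8)
np.save("pics/f3.npy",f,allow_pickle=True)
E
```

```text
[0.469, 0.093, 0.135] [264.1802 181.6581]
[0.476, 0.093, 0.135] [264.308  247.4337]
[0.462, 0.093, 0.135] [264.051  114.6298]
[np.float64(0.46900160055353945), np.float64(0.09330242428475603), np.float64(0.16930615493117995)] [265.5407 320.2633]
[np.float64(0.46900160055353945), np.float64(0.09330242428475603), np.float64(0.20330615493117993)] [263.2394 508.8067]
```

View pics/crop3.png

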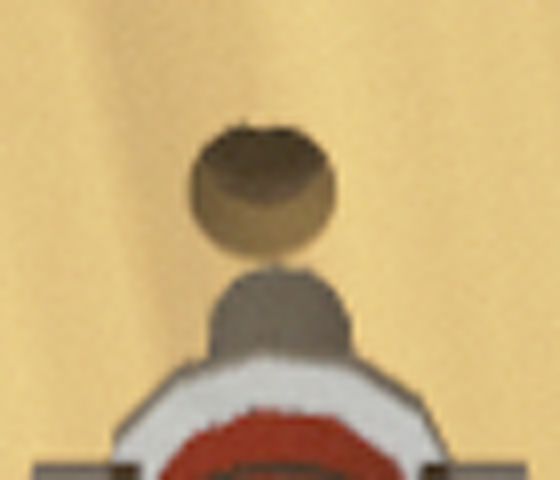

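Request:
jog_arm(motion="0 -0.0044 -0.0034 0.02 0 0 0; 0 -0.0044 -0.0034 0.04 0 0 0; 0 -0.0044 -0.0034 0.055 0 0 0; 0 -0.0044 -0.0034 0.062 0 0 0; 0 -0.0044 -0.0034 0.062 0 0 0")

```text
time: 9.4
tool_pos: [0.471, 0.0916, 0.1829]
tool_rot: [-0.0, 0.0, 1.0, -0.0]
contact_force: [0.6, 0.1, -1.4]
gripper_width: 0.216
grasp_force: 59.4
```

Run:
```python
from h import *
f=grab_frame("wrist"); im=f["color"]; s=state(); print(s["tool_pos"],s["contact_force"])
g=im[180:240,290:360].copy(); cv2.imwrite("pics/crop4.png",cv2.resize(g[...,::-1],None,fx=8,fy=8,interpolation=cv2.INTER_CUBIC))
t=list(s["tool_pos"][:2])
for w in ([.470,.093,.135],t+[s["tool_pos"][2]-.045]): print(w,(np.array(project(f,w))-[290,180])*8)
```

```text
[0.47125481 0.09155881 0.18332129] [ 0.61500586  0.28751608 -0.16692007]
[0.47, 0.093, 0.135] [282.38263359 296.47839501]
[np.float64(0.4712548100235161), np.float64(0.09155880820214356), np.float64(0.1383212892188509)] [265.54891004 325.23672754]
```

View pics/crop4.png

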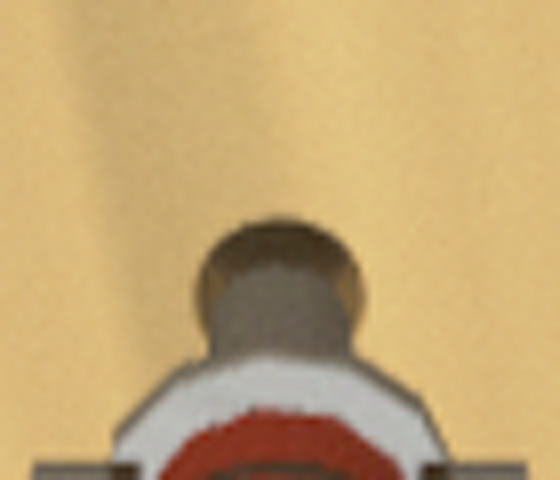

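Pin nose (280,302 in the crop) is centred over the bore (281,295). Going down.

Request:
jog_arm(motion="0 0 0 0.005 0 0 0; 0 0 0 0.01 0 0 0; 0 0 0 0.014 0 0 0; 0 0 0 0.018 0 0 0; 0 0 0 0.018 0 0 0")

```text
time: 10.07
tool_pos: [0.4711, 0.0915, 0.174]
tool_rot: [-0.0, 0.0, 1.0, -0.0]
contact_force: [-0.0, -0.2, -1.2]
gripper_width: 0.213
grasp_force: 59.4
```

Request:
jog_arm(motion="0 0 0 0.005 0 0 0; 0 0 0 0.01 0 0 0; 0 0 0 0.014 0 0 0; 0 0 0 0.018 0 0 0; 0 0 0 0.018 0 0 0")

```text
time: 10.7
tool_pos: [0.471, 0.0915, 0.165]
tool_rot: [-0.0, 0.0, 1.0, 0.0]
contact_force: [0.2, 0.6, -1.0]
gripper_width: 0.218
grasp_force: 59.4
```

Request:
jog_arm(motion="0 0 0 0.002 0 0 0; 0 0 0 0.004 0 0 0; 0 0 0 0.006 0 0 0; 0 0 0 0.008 0 0 0; 0 0 0 0.008 0 0 0")

```text
time: 11.32
tool_pos: [0.4711, 0.0916, 0.1612]
tool_rot: [-0.0, 0.0, 1.0, 0.0]
contact_force: [0.6, -0.3, -1.1]
gripper_width: 0.214
grasp_force: 59.4
```

Request:
jog_arm(motion="0 0 0 0.001 0 0 0; 0 0 0 0.002 0 0 0; 0 0 0 0.003 0 0 0; 0 0 0 0.004 0 0 0; 0 0 0 0.004 0 0 0")

```text
time: 11.95
tool_pos: [0.4711, 0.0916, 0.1593]
tool_rot: [-0.0, 0.0, 1.0, -0.0]
contact_force: [-0.1, 0.4, -0.9]
gripper_width: 0.221
grasp_force: 59.4
```

Request:
jog_arm(motion="0 0 0 0.001 0 0 0; 0 0 0 0.002 0 0 0; 0 0 0 0.003 0 0 0; 0 0 0 0.004 0 0 0; 0 0 0 0.004 0 0 0")

```text
time: 12.58
tool_pos: [0.4712, 0.0916, 0.1579]
tool_rot: [-0.0, 0.0, 1.0, -0.0]
contact_force: [-3.0, 0.2, 4.8]
gripper_width: 0.216
grasp_force: 59.8
```

Touched the jig at TCP z of about 0.158, with a side reaction of -3 N in x that may come from the hole's edge. I'll feel toward -x first.

Request:
jog_arm(motion="0 0 0 0.002 0 0 0; 0 0.003 0 0.002 0 0 0; 0 0.006 0 0.002 0 0 0; 0 0.009 0 0.002 0 0 0; 0 0.012 0 0.002 0 0 0")

```text
time: 13.2
tool_pos: [0.4659, 0.0915, 0.1562]
tool_rot: [0.001, 0.0, 1.0, -0.0]
contact_force: [5.4, 0.3, -4.6]
gripper_width: 0.215
grasp_force: 59.3
```

Request:
jog_arm(motion="0 0 0 0 0 0 0; 0 0 0 0.001 0 0 0; 0 0 0 0.002 0 0 0; 0 0 0 0.003 0 0 0; 0 0 0 0.003 0 0 0")

```text
time: 13.82
tool_pos: [0.466, 0.0915, 0.1557]
tool_rot: [0.001, 0.0, 1.0, 0.0]
contact_force: [4.9, -0.4, 2.1]
gripper_width: 0.213
grasp_force: 59.4
```

Request:
jog_arm(motion="0 0 0 0.001 0 0 0; 0 0 0 0.002 0 0 0; 0 0 0 0.003 0 0 0; 0 0 0 0.004 0 0 0; 0 0 0 0.004 0 0 0")

```text
time: 14.45
tool_pos: [0.4659, 0.0916, 0.1534]
tool_rot: [0.001, 0.0, 1.0, 0.0]
contact_force: [5.7, -0.2, 2.0]
gripper_width: 0.215
grasp_force: 59.5
```

Request:
jog_arm(motion="0 -0.001 0 0.001 0 0 0; 0 -0.002 0 0.002 0 0 0; 0 -0.002 0 0.004 0 0 0; 0 -0.002 0 0.006 0 0 0; 0 -0.002 0 0.006 0 0 0")

```text
time: 15.08
tool_pos: [0.4662, 0.0916, 0.1496]
tool_rot: [-0.0, 0.0, 1.0, 0.0]
contact_force: [5.0, 0.2, 1.4]
gripper_width: 0.213
grasp_force: 59.4
```

Request:
jog_arm(motion="0 -0.002 0 0.001 0 0 0; 0 -0.002 0 0.002 0 0 0; 0 -0.002 0 0.004 0 0 0; 0 -0.002 0 0.006 0 0 0; 0 -0.002 0 0.006 0 0 0")

```text
time: 15.7
tool_pos: [0.4666, 0.0916, 0.1461]
tool_rot: [-0.001, 0.0, 1.0, -0.0]
contact_force: [1.6, 0.1, -1.3]
gripper_width: 0.216
grasp_force: 59.4
```

Request:
jog_arm(motion="0 0 0 0.001 0 0 0; 0 0 0 0.002 0 0 0; 0 0 0 0.003 0 0 0; 0 0 0 0.004 0 0 0; 0 0 0 0.004 0 0 0")

```text
time: 16.32
tool_pos: [0.4669, 0.0916, 0.1459]
tool_rot: [-0.001, 0.0, 1.0, -0.0]
contact_force: [-4.1, -0.5, 7.0]
gripper_width: 0.217
grasp_force: 60.0
```

Run:
```python
from h import *
s=state(); print(s["tool_pos"],s["contact_force"])
f=grab_frame("wrist"); im=f["color"]; cv2.imwrite("pics/w5.png",cv2.resize(im[80:330,180:480,::-1],None,fx=2.4,fy=2.4))
for n in ("pin_grip","pin_shoulder","blank"): print(n,[(np.round(d["at"],4),round(d["p"],2)) for d in place_of("wrist",n)[:2]])
```

```text
[0.46690279 0.09156726 0.14585969] [-4.06423306 -0.5359233   6.98766531]
pin_grip [(array([0.4658, 0.0902, 0.1585]), 0.6)]
pin_shoulder [(array([0.469 , 0.0923, 0.1329]), 0.6)]
blank [(array([0.4674, 0.0929, 0.1139]), 0.59)]
```

View pics/w5.png

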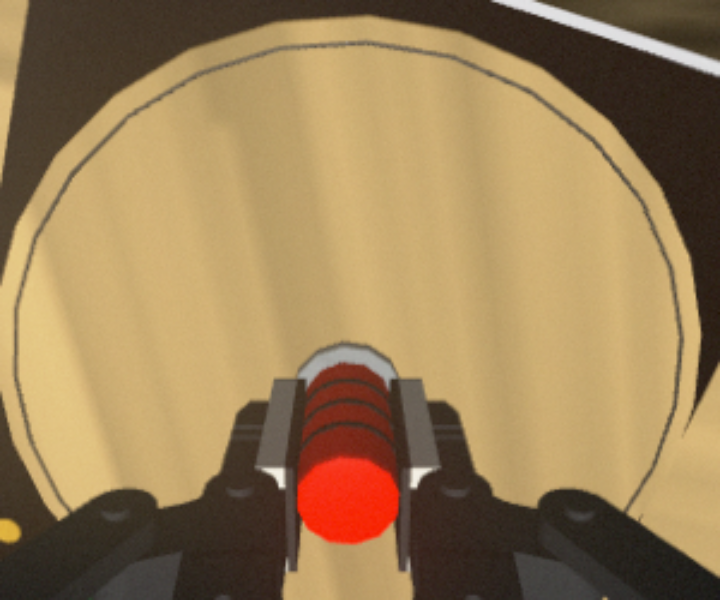

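The shoulder is down on the blank at the height I predicted (TCP 0.146, 7 N). I'll let go and rise straight up.

Request:
jog_arm(motion="60 0 0 0 0 0 0; 60 0 0 0 0 0 0; 60 0 0 0 0 0 0; 60 0 0 0 0 0 0; 60 0 0 0 0 0 0")

```text
time: 17.15
tool_pos: [0.4671, 0.0916, 0.1447]
tool_rot: [-0.0, 0.0, 1.0, -0.0]
contact_force: [0.0, -0.7, -0.8]
gripper_width: 0.597
grasp_force: 0.0
```

Request:
jog_arm(motion="60 0 0 -0.03 0 0 0; 60 0 0 -0.08 0 0 0; 60 0 0 -0.15 0 0 0; 60 0 0 -0.22 0 0 0; 60 0 0 -0.3 0 0 0")

```text
time: 17.77
tool_pos: [0.467, 0.0916, 0.2969]
tool_rot: [0.0, 0.0, 1.0, 0.0]
contact_force: [-0.2, 0.6, -1.1]
gripper_width: 0.603
grasp_force: 0.0
```

Run:
```python
from h import *
s=state(); print(s["time"],s["tool_pos"],s["contact_force"])
for c in ("wrist","scene"):
  f=grab_frame(c); im=f["color"]; P=cloud(f)
  cv2.imwrite(f"pics/{c}6.png",im[...,::-1] if c=="wrist" else cv2.resize(im[150:290,200:400,::-1],None,fx=4,fy=4))
  for n in ("pin_grip","pin_shoulder","blank"): print(n,[(np.round(d["at"],4),round(d["p"],2)) for d in place_of(c,n)[:2]])
  hsv=cv2.cvtColor(im,cv2.COLOR_RGB2HSV)
  m=(hsv[...,1]>150)&((hsv[...,0]<8)|(hsv[...,0]>172))&(np.hypot(P[...,0]-.467,P[...,1]-.092)<.03)
  q=P[m]; print(len(q),np.percentile(q[:,2],[2,50,90,98]))
```

```text
17.775 [0.46700673 0.09155458 0.29689647] [-0.21263452  0.61321882 -1.06803426]
pin_grip []
pin_shoulder [(array([0.4688, 0.09  , 0.1334]), 0.6)]
blank [(array([0.4688, 0.0934, 0.1158]), 0.77)]
421 [0.15188683 0.17977046 0.18066245 0.18137497]
pin_grip [(array([0.4655, 0.0903, 0.1582]), 0.56)]
pin_shoulder [(array([0.4682, 0.0891, 0.1391]), 0.42)]
blank [(array([0.4697, 0.0919, 0.1184]), 0.92)]
207 [0.14677642 0.60894077 0.61613289 0.61702926]
```

View pics/scene6.png

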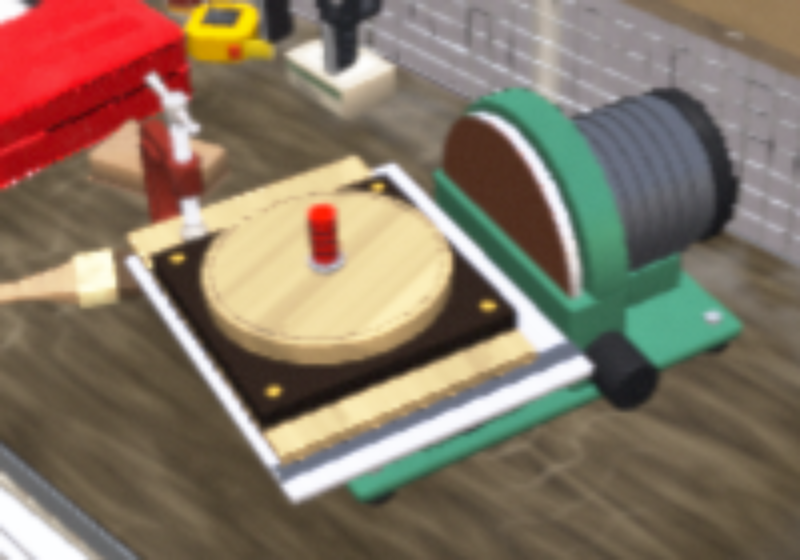

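The pin stands upright with its shoulder on the flat blank, centred at about (325,262) in the crop. Its top measures about 0.180 m against 0.179 expected when seated.

```bash
python3 -c "from plant import job_done; print(job_done())"
```

```text
the job is handed in; nothing more can be done
None
```

The pin is seated fully home in the hidden pivot hole through the blank, its shoulder on the blank, and released; the blank still lies flat, the jar and sanding block were not approached, and the job was handed in at about 18 s of the 72 s allowed.

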